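# Gauge the bore of a loudspeaker port

## Robot

A 6-joint arm with a two-finger parallel gripper is mounted at the origin on the work surface. World frame = base frame: x ahead of the robot, y to its left, z up, the work surface at z = 0. Lengths are in m, angles in degrees, forces in N, time in s.
With the tool pointing down it reaches from about 0.325 to 0.85 m from the base axis. Payload 15.5 kg.
Tool frame: the origin (TCP) lies midway between the tips of the shut fingers; the grasp point (between the pads) lies 19 mm behind it; z points along the fingers, y is the line along which they close (so a half turn about z gives the same grasp; the last joint's range is limited). The gripper opens to 91 mm and grips with 3 to 60 N. Pads are 32 mm wide; open, the fingers measure 118 mm over their backs; the gripper's body (76 mm by 178 mm) begins 60 mm behind the grasp point.
Start: joints at [59.444, 28.281, 77.091, -0, 74.628, -5.472], TCP at [0.265, 0.566, 0.214] pointing down, gripper open.
Joint ranges: [-166.48, 166.48], [-47.26, 123.95], [12.59, 153.08], [-70.14, 250.14], [6.76, 159.57], [-176.63, 176.63]. Speed limits (degrees/s): [108.29, 108.29, 147.25, 172.46, 172.46, 172.46].

## Interface

Orientations are given as a 3x3 rotation matrix whose columns are the frame's x, y, z axes.
In Python, from bench import ctrl gives the robot as it stands. The module is installed in compiled form; this text tells all that it offers. Calls block until the motion is done:
- ctrl.goto(position, orientation): joint-space move of the TCP to a pose.
- ctrl.move_l(position, vel=0.15, ori=None, contact_N=None): straight line of the TCP; ori=None keeps the orientation; vel is the mean speed in m/s. With contact_N (N) it stops when the force on the tool has changed by that much, and returns True; else False.
- ctrl.movej(angles): joint-space move.
- ctrl.command_gripper(opening): opening from 0.0 (shut) to 1.0 (fully open); the grip force is fixed at half the most; returns when the fingers have stopped.
- ctrl.sleep(seconds).
- ctrl.ik(position, orientation): joint angles nearest the present ones, or None.
- ctrl.read_camera(name): name is "scene" or "top" or "wrist"; returns the picture (420x560x3 uint8, blue, green, red); there is no depth.
- ctrl.camera_params(name): a dict with "fx", "fy", "cx", "cy" (pixels), "D" ([k1, k2, p1, p2, k3] as OpenCV has them; the pictures are not rectified), "pose" (4x4, takes a point from camera to world coordinates); the wrist camera has in their place "T_tool_cam" (4x4, takes a point from camera to tool coordinates, whose origin is the TCP and whose axes are the flange's). Camera axes: x right, y up, looking along -z (the intrinsics and any distortion apply to the point x, -y, -z); pixel columns grow to the right and rows downward; lengths in m; the calibration is good to about 2 mm. A picture is of the moment at which its call begins: read the wrist's pose just before it. camera_params takes no time and is no camera call.
A pose or a line that the arm cannot do raises ctrl.MotionError and nothing moves.
- ctrl.sign_off(): hands the job in; it is judged then, once.
Readings, each from a call of its own:
- ctrl.current_t(): time.
- ctrl.current_q(): joint angles.
- ctrl.current_dq(): joint speeds.
- ctrl.current_effort(): joint torques, N m.
- ctrl.current_tool_pos(): TCP position.
- ctrl.current_eef_rot(): TCP orientation.
- ctrl.current_contact_force(): force on the tool from outside, world axes, zero at the start.
- ctrl.current_wrist_torque(): the same for the moment, N m.
- ctrl.current_grip_width(): opening from 0.0 (shut) to 1.0 (fully open).
- ctrl.current_grasp_force(): force on a finger pad.
Only numpy, scipy, OpenCV 4.12 (cv2) and the standard library are available. Lean on these libraries where they do the work, as an engineer would, in place of code of your own. Each camera call takes 0.05 s, during which the arm holds its last target. There are 200 camera calls.

## Task

Take the bore gauge from its stand, squeeze its two wings so the plungers draw in, and lower it into the round port of the loudspeaker until its collar sits on the cabinet. Let go so that the plungers spring out to the wall, press the lock cap on top down until it clicks, and then lift the locked gauge out and set it back upright on the stand's two rails, still locked at the port's size. Do not knock the other things on the desk about.

Things in the scene. Friction and masses are not known exactly. Their poses are not given: they have to be found in the camera images.
- gauge: Steel bore gauge, upright, about 0.4 kg. Origin: centre of its collar's underside, z up its axis, wings and plungers move along y. Collar: disc 92 mm wide, 8 mm thick. Under it a cage of two rods, z 0 to -76 mm, 54 mm over all in x, the lowest 15 mm tapering inwards, with the plungers between. Starts on the stand, plungers out, lock up.
- wings (a point): Midway between the gauge's two flat wings (at its +y and -y), 29 mm above the gauge's origin. Each is 24 mm wide in x, 6 mm thick, 38 mm tall. Over their outer faces 60 mm when free, 36 mm when fully squeezed. Squeezing them draws the plungers in. Once locked, better lift by the housing: a hard squeeze on the wings may shift the plungers.
- handle (a point): Centre of the gauge's dark housing, 30 mm above the gauge's origin: a block 30 mm in x, 22 mm in y, 44 mm tall, between the wings. Its two x faces (gripped across x, a quarter turn from the wings) are the place to lift the locked gauge by; they stand 3 mm proud of the wings' edges.
- plungers (a point): Centre of the gauge's two plungers, 43 mm below the gauge's origin. Each is an upright round-ended foot, 12 mm wide and 26 mm tall, at +y and -y; 73 mm over the tips when free, 49 mm when fully squeezed.
- jaw_l (a joint): Squeeze of wings and plungers, in m per side: 0 free to 0.012 fully squeezed. Both sides move alike, so the span over the tips is 73 mm minus twice this. Springs push outwards with 3 N (free) to 5.4 N (squeezed) per side. At the port's size it reads about 0.0065.
- lock (a joint): Travel of the lock cap, in m: 0 up (plungers move freely), about 0.008 down and locked. A snap action: about 6 N starts it, past 4 mm it snaps down by itself and stays, holding the plungers where they are.
- lock_top (a point): Centre of the top of the gauge's round lock cap, 22 mm across: 72 mm above the gauge's origin when up, 64 mm when locked. Press it straight down.
- speaker: White loudspeaker on its back, fast on the desk, 230 x 150 mm and 95 mm high. Origin: on the desk under the axis of its port; the box reaches from x -60 to +170 mm and y -75 to +75 mm; the driver (a black cone 116 mm wide, up to 9 mm proud) is centred at x 103 mm.
- port_mouth (a point): Centre of the mouth of the loudspeaker's round port, level with its top face, 95 mm above the desk. The port is a straight vertical bore 60 mm in diameter, open down to the desk. Not the wide driver cone.
- stand: Gauge stand, fast on the desk: a grey base 106 x 130 mm, 8 mm thick, with two upright aluminium rails along its y, each 16 mm thick and 110 mm long, tops 90 mm above the desk, 66 mm apart inside. Origin: centre of its underside. The gauge's collar rests across both rails, its cage between them and its plungers pointing along them.
Not all that is in view belongs to the job. What is shaped like the gauge but blue is not meant.

How it is judged (in metres and radians):
On the way, in this order (a step that is already met when the one before it is completed fails the run):
1. the gauge stands in the port with its collar on the cabinet, let go, plungers sprung out to the wall, lock still up (z of gauge in the frame of port_mouth below 0.004 m and horizontal distance between gauge and port_mouth below 0.007 m and angle between gauge's own z axis and vertical below 0.08 rad and value of joint jaw_l between 0.005 and 0.008 m and value of joint lock below 0.003 m and contact force between the fingers and gauge below 0.3 N), for 0.2 s.
2. the lock is pressed down while the gauge sits in the port (z of gauge in the frame of port_mouth below 0.004 m and horizontal distance between gauge and port_mouth below 0.007 m and value of joint jaw_l between 0.005 and 0.008 m and value of joint lock above 0.006 m), for 0.1 s.
At the end, for the whole second after the job is handed in: The gauge rests upright (within 0.08 rad) on both rails of the stand, collar on the rail tops within 3 mm and within 40 mm of the stand's centre, at rest and let go, its lock down (more than 6 mm) and its plungers still at the port's size (jaw_l 5 to 8 mm, i.e. 57 to 63 mm over the tips) (z of gauge in the frame of stand between 0.087 and 0.093 m and horizontal distance between gauge and stand below 0.04 m and angle between gauge's own z axis and vertical below 0.08 rad and linear speed of gauge below 0.02 m/s and value of joint lock above 0.006 m and value of joint jaw_l between 0.005 and 0.008 m); the robot touches nothing.
It fails at once if the gauge is tipped over or dropped (angle between gauge's own z axis and vertical above 0.7 rad or height (world z) of gauge below 0.07 m).
It fails at once if another thing on the desk is knocked more than 40 mm away (distance of any of pen, notebook, calculator, headphones, model_white, model_red, desk_mic, spray from where it was at the start of the episode above 0.04 m).
It also fails if it takes over 72 s, if anything falls off the work surface, if the arm or the gripper's body presses on something with over 40 N, if the wrist force passes 120 N, or if a joint passes its speed limit or range.

## Working session

There is one attempt and no reset: what is moved stays moved. The work goes in short steps, each a Python script; the robot and the scene stay as the last script left them, time stands still between calls to the robot, and variables do not carry over. Pictures are saved under pics/ and viewed, at most 10 in all, crops included, and the job is handed in when it is done.

```bash
mkdir -p pics; python3 - <<'E'
from bench import ctrl
import cv2,numpy as np
np.set_printoptions(precision=4,suppress=True)
for n in("scene","top"):
    cv2.imwrite(f"pics/{n}0.png",ctrl.read_camera(n)); print(n,ctrl.camera_params(n))
print(ctrl.camera_params("wrist"),ctrl.current_eef_rot(),ctrl.current_t())
E
```

```text
scene {'fx': 469.5025067406818, 'fy': 469.5025067406818, 'cx': 279.9827119385576, 'cy': 205.16592623746405, 'D': array([-0.0777,  0.    ,  0.    ,  0.    ,  0.    ]), 'pose': array([[ 0.6431, -0.5438,  0.5392,  1.0026],
       [ 0.7657,  0.448 , -0.4614, -0.379 ],
       [ 0.0094,  0.7096,  0.7045,  0.721 ],
       [ 0.    ,  0.    ,  0.    ,  1.    ]])}
top {'fx': 456.44986090132505, 'fy': 456.44986090132505, 'cx': 282.21050294179497, 'cy': 214.37244197349327, 'D': array([-0.094,  0.   ,  0.   ,  0.   ,  0.   ]), 'pose': array([[-0.0045,  0.967 , -0.2547,  0.3526],
       [-1.    , -0.0041,  0.0022,  0.0164],
       [ 0.0011,  0.2547,  0.967 ,  1.0566],
       [ 0.    ,  0.    ,  0.    ,  1.    ]])}
{'fx': 349.4418994922267, 'fy': 349.4418994922267, 'cx': 275.2673925337047, 'cy': 210.7415047863253, 'D': array([-0.0011,  0.    ,  0.    ,  0.    ,  0.    ]), 'T_tool_cam': array([[-0.0005,  0.9643,  0.2649,  0.0755],
       [ 1.    ,  0.0003,  0.001 ,  0.0001],
       [ 0.0009,  0.2649, -0.9643, -0.1717],
       [ 0.    ,  0.    ,  0.    ,  1.    ]])} [[-0.9057  0.424  -0.0005]
 [ 0.424   0.9057 -0.0009]
 [ 0.0001 -0.0011 -1.    ]] 0.1
```

View pics/top0.png

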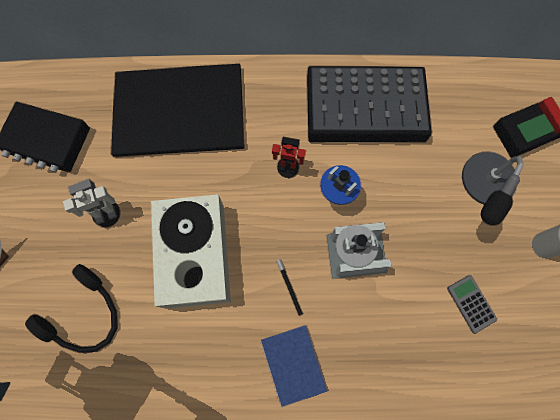

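View pics/scene0.png

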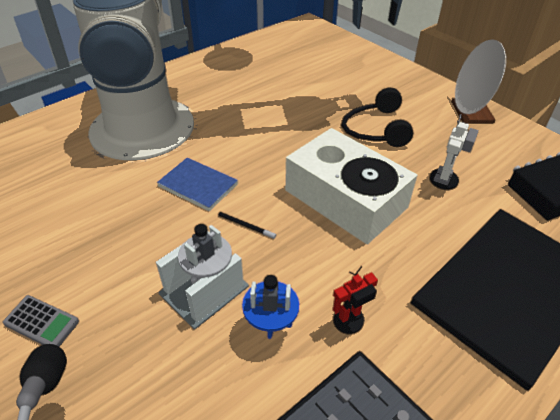

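The grey gauge is on the stand at about (358,244) in the top view. The look-alike at (341,184) is blue and stands on the desk, so it is not the one meant. The port is the dark hole at (189,274); the driver is at (186,226). Next I localise these and look from close by.

```bash
cat > h.py <<'E'
from bench import ctrl
import cv2,numpy as np
np.set_printoptions(precision=4,suppress=True)
def campose(n):
    p=ctrl.camera_params(n)
    if n!="wrist": return p,p["pose"]
    T=np.eye(4);T[:3,:3]=ctrl.current_eef_rot();T[:3,3]=ctrl.current_tool_pos()
    return p,T@p["T_tool_cam"]
def K(p): return np.array([[p["fx"],0,p["cx"]],[0,p["fy"],p["cy"]],[0,0,1]])
def px2w(uv,z,p,T):
    x,y=cv2.undistortPoints(np.array([[uv]],float),K(p),np.array(p["D"]))[0,0]
    d=T[:3,:3]@np.array([x,-y,-1]); o=T[:3,3]
    return o+d*(z-o[2])/d[2]
def w2px(P,p,T):
    P=np.atleast_2d(P); c=(P-T[:3,3])@T[:3,:3]*np.array([1,-1,-1])
    return cv2.projectPoints(c,np.zeros(3),np.zeros(3),K(p),np.array(p["D"]))[0][:,0]
def R(yaw): # tool down, tool y axis (closing line) at yaw deg from world x
    a=np.radians(yaw); y=np.array([np.cos(a),np.sin(a),0]); z=np.array([0,0,-1.])
    return np.c_[np.cross(y,z),y,z]
def look(name):
    p,T=campose("wrist"); im=ctrl.read_camera("wrist"); cv2.imwrite(f"pics/{name}.png",im); np.savez(f"pics/{name}.npz",T=T); return im,p,T
E
python3 - <<'E'
from h import *
p,T=campose("top")
print("lock",px2w((361,241),.162,p,T),"collar",px2w((357,246),.098,p,T),"port",px2w((189,274),.095,p,T),"driver",px2w((186,226),.1,p,T))
p,T=campose("scene")
print("lock",px2w((201,229),.162,p,T),"port",px2w((330,154),.095,p,T),"driver",px2w((370,176),.1,p,T))
for y in (90,-90): print(y,[ctrl.ik(P,R(y+d)) for P in ([.45,-.15,.33],[.39,.21,.33]) for d in(0,)])
E
```

```text
lock [ 0.5324 -0.1432  0.162 ] collar [ 0.5344 -0.1455  0.098 ] port [0.4762 0.2121 0.095 ] driver [0.5794 0.2223 0.1   ]
lock [ 0.5357 -0.1459  0.162 ] port [0.4727 0.213  0.095 ] driver [0.5788 0.2214 0.1   ]
90 [array([ -25.6531,    9.8923,   86.7955,   -0.    ,   83.3122, -115.6531]), array([ 20.5679,   7.01  ,  90.3665,  -0.    ,  82.6235, -69.4321])]
-90 [array([-25.6531,   9.8923,  86.7955,  -0.    ,  83.3122,  64.3469]), array([ 20.5679,   7.01  ,  90.3665,  -0.    ,  82.6235, 110.5679])]
```

```bash
python3 - <<'E'
from h import *
ctrl.goto([.474,.2125,.28],R(95)); a,p,T=look("port1"); print(w2px([.4745,.2125,.095],p,T))
ctrl.goto([.534,-.1445,.30],R(90)); b,p,T=look("gauge1"); print(w2px([.534,-.1445,.162],p,T),ctrl.current_t())
cv2.imwrite("pics/both.png",cv2.resize(np.hstack([a[:,80:480],b[:,80:480]]),None,fx=1,fy=1))
E
```

```text
[[274.4871 190.5791]]
[[273.9012 200.5424]] 3.0917
```

View pics/both.png

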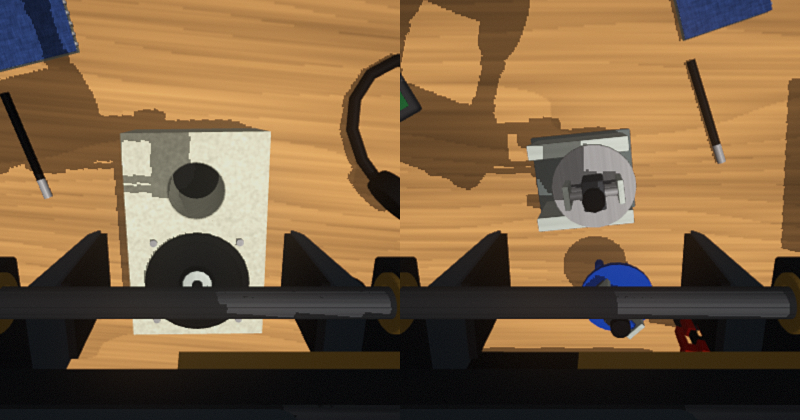

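Left: the port is centred near (276,190), with (274.5,190.6) expected. Right: the grey gauge is on the rails with its dark cap near (274,200), as expected. The blue look-alike is at about (297,298). Here is an enlarged crop to confirm and to get the yaw.

```bash
python3 - <<'E'
import cv2,numpy as np
b=cv2.imread("pics/gauge1.png")[110:250,190:330]; a=cv2.imread("pics/port1.png")[140:240,220:335]
cv2.imwrite("pics/crop1.png",np.hstack([cv2.resize(b,(560,560),interpolation=cv2.INTER_CUBIC)]))
g=cv2.cvtColor(cv2.GaussianBlur(cv2.imread("pics/port1.png"),(3,3),0),cv2.COLOR_BGR2HSV)
# port: dark/greyish hole vs. white top
im=cv2.imread("pics/port1.png"); print(im[190,235:320:3].sum(1)); print(im[150:235:3,277].sum(1))
E
```

```text
[374 364 370 379 278 297 303 304 100 104  93 100  97  99  92  95  99  98
 106 113 254 240 226 282 651 656 654 634 649]
[643 645 646 637 400  96 101 100  96  97 102  99 106 102  95 102 164 258
 251 250 264 263 253 512 643 640 640 656  84]
```

View pics/crop1.png

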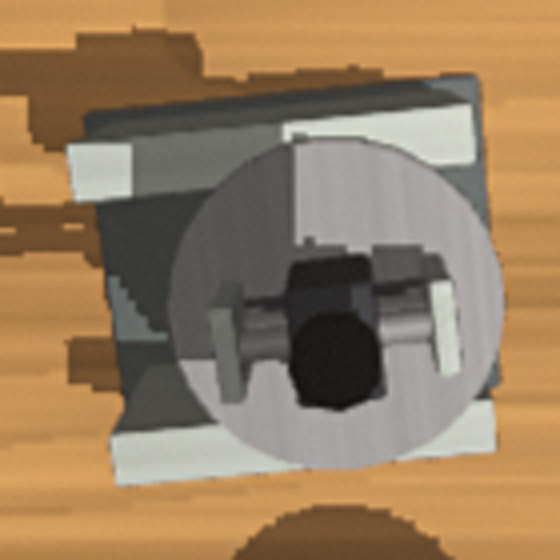

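The crop confirms it: grey gauge, light wings left and right at (230,342) and (445,328) in the crop, dark cap, rails tilted about 5°. The collar spans crop x 168–505 and y 136–468.

```bash
python3 - <<'E'
from h import *
p=ctrl.camera_params("wrist"); T=np.load("pics/gauge1.npz")["T"]
f=lambda c,z: px2w((190+c[0]/4-.375,110+c[1]/4-.375),z,p,T)
L=lambda c: f(c,.09)
c=[L((67,145)),L((472,103)),L((117,486)),L((495,450))]
print("rails",c,"centre",np.mean(c,0),"len",np.linalg.norm(c[1]-c[0]),np.linalg.norm(c[3]-c[2]),"wid",np.linalg.norm(c[2]-c[0]),np.linalg.norm(c[3]-c[1]))
ang=lambda d:np.degrees(np.arctan2(d[1],d[0])); print(ang(c[1]-c[0]),ang(c[3]-c[2]))
print("collar",f((336.5,302),.098),[f(q,.098) for q in((168,302),(505,302),(336,136),(336,468))],"lock",f((337,362),.162))
w=f((230,403),.138),f((452,374),.138); print("wings",w,ang(w[1]-w[0]))
T2=np.load("pics/port1.npz")["T"]; print("port",px2w((276,190.7),.095,p,T2))
print([px2w(q,.095,p,T2) for q in((247,190),(305.5,190),(277,162),(277,219.5))])
E
```

```text
rails [array([ 0.4909, -0.2175,  0.09  ]), array([ 0.4798, -0.1087,  0.09  ]), array([ 0.5877, -0.2081,  0.09  ]), array([ 0.5769, -0.0997,  0.09  ])] centre [ 0.5338 -0.1585  0.09  ] len 0.10940168856448078 0.1089842867297142 wid 0.09726013248195112 0.09745852631899399
95.83919099564162 95.73650523099285
collar [ 0.5323 -0.1449  0.098 ] [array([ 0.5323, -0.1907,  0.098 ]), array([ 0.5323, -0.0991,  0.098 ]), array([ 0.4879, -0.145 ,  0.098 ]), array([ 0.5797, -0.1451,  0.098 ])] lock [ 0.5336 -0.1445  0.162 ]
wings (array([ 0.5499, -0.1711,  0.138 ]), array([ 0.5424, -0.1163,  0.138 ])) 97.71921984966036
port [0.4745 0.2141 0.095 ]
[array([0.4764, 0.1839, 0.095 ]), array([0.4711, 0.2446, 0.095 ]), array([0.4447, 0.2125, 0.095 ]), array([0.5056, 0.2179, 0.095 ])]
```

```bash
python3 - <<'E'
from h import *
ctrl.command_gripper(1.0)
ctrl.goto([.533,-.1447,.24],R(96)); 
print(ctrl.move_l([.533,-.1447,.107],vel=.1,contact_N=8),ctrl.current_tool_pos())
ctrl.command_gripper(0.0); ctrl.sleep(.2)
print(ctrl.current_grip_width(),ctrl.current_grasp_force(),ctrl.current_contact_force())
ctrl.move_l([.533,-.1447,.26],vel=.12)
print(ctrl.current_grip_width(),ctrl.current_contact_force())
ctrl.goto([.4745,.2145,.26],R(96)); im,p,T=look("held"); print(ctrl.current_tool_pos(),ctrl.current_t())
P=np.array([.4745,.2145,.243]);print(w2px([P+[0,0,.072],P+[0,0,.008],P+[0,0,-.076]],p,T))
s=ctrl.read_camera("scene"); cv2.imwrite("pics/held2.png",np.hstack([im[:,100:460],s[:,200:500]]))
E
```

```text
False [ 0.5334 -0.1448  0.1075]
0.3846696336983914 30.017423629760742 [-2.2051 -0.7605  6.0106]
0.38224849666040783 [-0.1423 -0.4066 -4.9915]
[0.4751 0.2136 0.2599] 9.075
[[276.7867 320.2112]
 [276.379  254.8877]
 [276.1214 213.6357]]
```

View pics/held2.png

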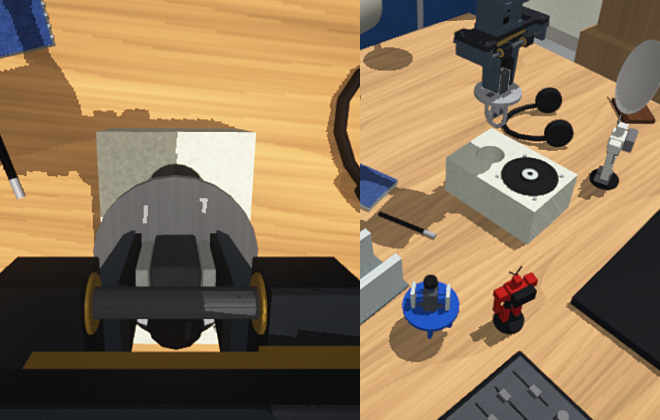

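The gauge is held upright. The collar edges at x 195 and 358 put its centre at 276.5, with 276.4 expected. The port is just visible behind it. Lowering now with contact watch.

```bash
python3 - <<'E'
from h import *
p,T=campose("wrist"); o=ctrl.current_tool_pos()
print(o,"collar back edge predicted",w2px(o+[-.046,0,-.017+.008],p,T), "observed row ~177 (168..)")
ctrl.move_l([.4745,.2145,.200],vel=.1); ctrl.sleep(.3); print(ctrl.current_tool_pos())
c=ctrl.move_l([.4745,.2145,.150],vel=.05,contact_N=8); print(c,ctrl.current_tool_pos(),ctrl.current_contact_force())
if not c:
    c=ctrl.move_l([.4745,.2145,.109],vel=.03,contact_N=6); print(c,ctrl.current_tool_pos(),ctrl.current_contact_force())
print(ctrl.current_t(),ctrl.current_grip_width())
cv2.imwrite("pics/ins.png",ctrl.read_camera("scene")[60:260,240:480])
E
```

```text
[0.4751 0.2136 0.26  ] collar back edge predicted [[283.9264 173.8239]] observed row ~177 (168..)
[0.4747 0.2146 0.2004]
False [0.4747 0.2146 0.1503] [-0.5663 -0.1536 -3.9881]
True [0.4741 0.2146 0.1153] [-0.3028  1.5709  2.0986]
12.3667 0.3892551099870839
```

```bash
python3 - <<'E'
from h import *
q=ctrl.current_tool_pos()
c=ctrl.move_l([q[0],q[1],.110],vel=.02,contact_N=12); ctrl.sleep(.2); print(c,ctrl.current_tool_pos(),ctrl.current_contact_force(),ctrl.current_wrist_torque())
a=ctrl.read_camera("scene")[60:210,260:460]; b,_,_=look("ins1")
cv2.imwrite("pics/ins.png",np.hstack([cv2.resize(a,(560,420)),b[:,160:390]]))
E
```

```text
True [0.4737 0.2147 0.1141] [-2.1617  0.6723  6.6134] [0.3071 0.1645 0.0589]
```

View pics/ins.png

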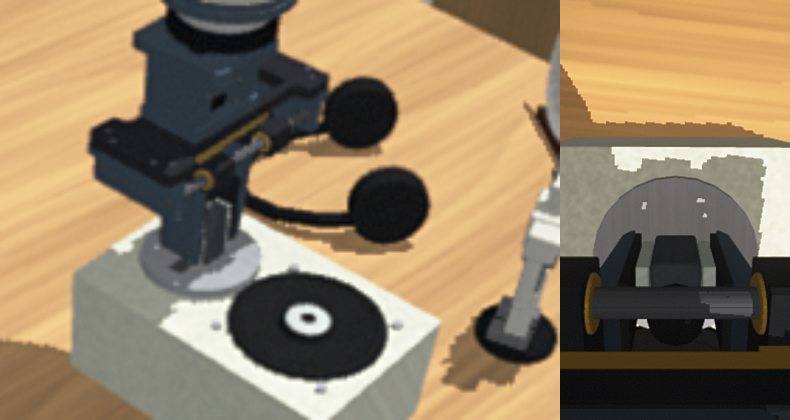

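The collar lies flat on the cabinet, clear of the driver. I release, check with a look, then press the cap.

```bash
python3 - <<'E'
from h import *
q=ctrl.current_tool_pos()
ctrl.command_gripper(0.85); ctrl.sleep(.6)
print(ctrl.current_grip_width(),ctrl.current_grasp_force(),ctrl.current_contact_force())
ctrl.move_l([q[0],q[1],.28],vel=.12); ctrl.sleep(.2)
im,p,T=look("rel"); print(ctrl.current_tool_pos(),ctrl.current_t())
P=np.array([.4745,.2145,.095])
print(w2px([P+[0,0,.072],P+[0,0,.008]]+[P+[a,b,.008] for a,b in((-.046,0),(.046,0),(0,-.046),(0,.046))],p,T))
cv2.imwrite("pics/relc.png",cv2.resize(im[130:270,200:350],None,fx=4,fy=4,interpolation=cv2.INTER_CUBIC))
E
```

```text
0.851215250813668 0.0 [-0.2745 -0.418  -1.2354]
[0.4736 0.2147 0.2797] 16.0917
[[274.789  209.1841]
 [274.8965 193.0209]
 [279.7394 147.5834]
 [270.3686 235.5043]
 [229.8589 188.4103]
 [319.6233 197.6004]]
```

View pics/relc.png

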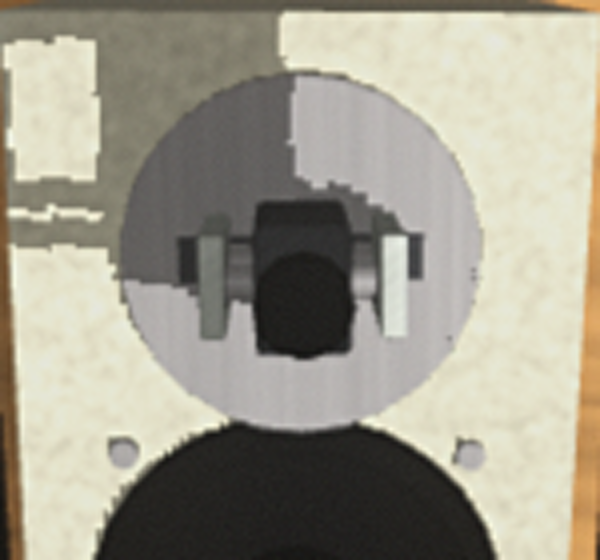

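The gauge is seated: collar centre (275,193) against (274.9,193.0) expected. The span over the wings is about 47 mm, so jaw_l is about 6.4 mm. Next, press the cap.

```bash
python3 - <<'E'
from h import *
X,Y=.4742,.2147
ctrl.command_gripper(0.0)
ctrl.move_l([X,Y,.180],vel=.1)
ctrl.sleep(.2); print(ctrl.current_contact_force())
for z,n in((.163,18),(.160,18),(.157,16)):
    c=ctrl.move_l([X,Y,z],vel=.02,contact_N=n); print(z,c,ctrl.current_tool_pos(),ctrl.current_contact_force())
    if c and ctrl.current_tool_pos()[2]<.161: break
ctrl.sleep(.2); print(ctrl.current_contact_force())
ctrl.move_l([X,Y,.28],vel=.12); ctrl.sleep(.2)
im,p,T=look("lock"); print(ctrl.current_tool_pos(),ctrl.current_t())
old=cv2.imread("pics/rel.png")
f=lambda i:cv2.resize(i[140:260,200:350],(400,320),interpolation=cv2.INTER_CUBIC)
cv2.imwrite("pics/lockc.png",np.hstack([f(old),f(im)]))
E
```

```text
[-0.2623 -0.1569  0.3695]
0.163 False [0.4743 0.2147 0.1631] [ 0.6619  0.6703 -0.3462]
0.16 True [0.4749 0.2148 0.1606] [-2.6323 -0.972  12.8686]
[-2.556  -0.6526 12.0033]
[0.4741 0.2146 0.2796] 21.4917
```

View pics/lockc.png

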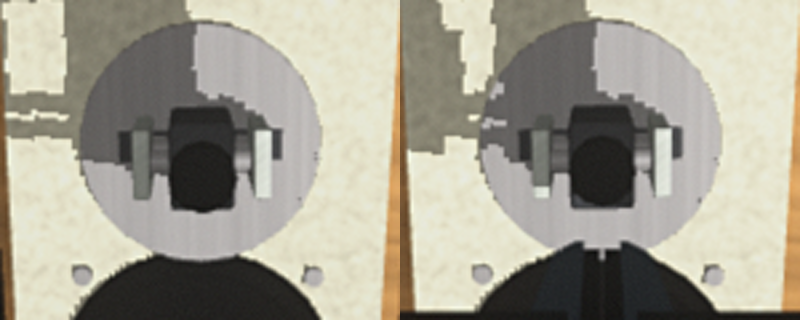

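The cap is visibly lower and the wings have not moved. The reaction vanished at 0.163 and was firm at 0.1606, so it snapped down and is locked. Next I grip the housing across x, lift, and return it to the stand.

```bash
python3 - <<'E'
from h import *
Y=5.8
ctrl.command_gripper(0.6)
ctrl.goto([.4745,.2147,.25],R(Y)); ctrl.sleep(.1)
print(ctrl.move_l([.4745,.2147,.117],vel=.1,contact_N=8),ctrl.current_tool_pos(),ctrl.current_grip_width())
ctrl.command_gripper(0.0); ctrl.sleep(.2)
z0=ctrl.current_tool_pos()[2]; print("grip",ctrl.current_grip_width()*91,ctrl.current_grasp_force(),z0)
ctrl.move_l([.4745,.2147,.26],vel=.08); print(ctrl.current_grip_width()*91,ctrl.current_contact_force())
ctrl.goto([.533,-.150,.26],R(Y)); ctrl.sleep(.3); print(ctrl.current_tool_pos(),ctrl.current_t())
im,p,T=look("ret"); s=ctrl.read_camera("scene"); t=ctrl.read_camera("top")
cv2.imwrite("pics/ret2.png",np.hstack([cv2.resize(s[130:340,110:310],(400,420)),im[:,100:460]]))
E
```

```text
False [0.4748 0.2148 0.1175] 0.5987647858912365
grip 30.515948276506336 29.834318161010742 0.1171570942984675
29.94392640053777 [ 0.148  -0.2741 -4.8388]
[ 0.5331 -0.1494  0.26  ] 29.7917
```

View pics/ret2.png

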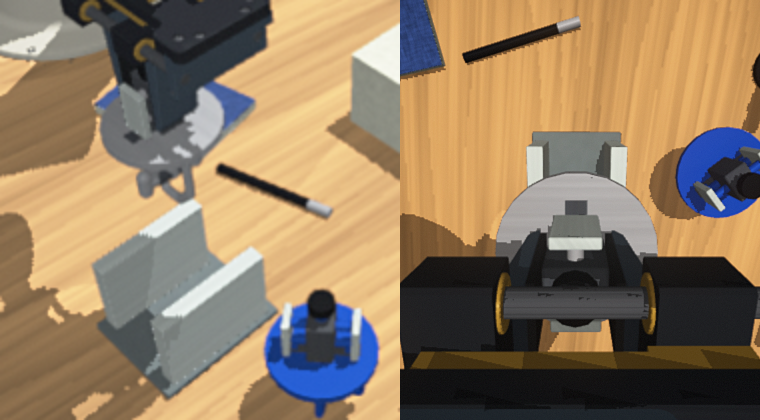

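The gauge hangs upright and is centred over the two rails: collar x 497–657, rails 527–627. Lowering now.

```bash
python3 - <<'E'
from h import *
ctrl.move_l([.533,-.150,.135],vel=.1); ctrl.sleep(.3); q=ctrl.current_tool_pos(); print(q)
c=ctrl.move_l([.533,-.150,.1105],vel=.02,contact_N=6); print(c,ctrl.current_tool_pos(),ctrl.current_contact_force())
if ctrl.current_tool_pos()[2]<.1165:
    ctrl.command_gripper(0.6); ctrl.sleep(.3); print(ctrl.current_grip_width(),ctrl.current_grasp_force())
    ctrl.move_l([.533,-.150,.30],vel=.12); ctrl.goto([.533,-.150,.30],R(90)); ctrl.sleep(.3)
    im,p,T=look("fin"); s=ctrl.read_camera("scene"); print(ctrl.current_tool_pos(),ctrl.current_t())
    P=np.array([.533,-.150,.09]); print(w2px([P+[0,0,.064],P+[0,0,.008]],p,T))
    cv2.imwrite("pics/fin2.png",np.hstack([cv2.resize(s[190:340,130:270],(392,420)),cv2.resize(im[110:250,190:325],(405,420))]))
E
```

```text
[ 0.5331 -0.15    0.1352]
True [ 0.5332 -0.1502  0.1106] [ 2.0541 -2.105   5.4935]
0.5995449479436057 0.0
[ 0.533 -0.15   0.3  ] 37.2
[[275.1661 198.5936]
 [275.2045 186.7017]]
```

View pics/fin2.png

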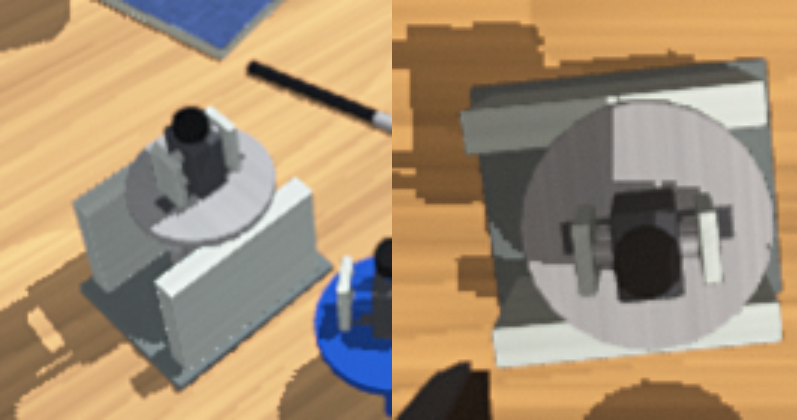

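The gauge stands upright on both rails, its cap down and its wings still drawn in (about 48 mm over them, jaw_l about 6 mm). The robot is clear.

```bash
python3 -c "
from bench import ctrl
print(ctrl.sign_off(),ctrl.current_t())"
```

```text
the job is handed in; nothing more can be done
the job is handed in; nothing more can be done
```

I handed the job in at about 37 s of robot time: the gauge was seated in the port and locked, and now stands upright on both rails, still locked at about the port's size by the camera (jaw_l about 6 mm); sign-off returned no verdict.

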